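# Open the kitchen scale's pin-release battery drawer

## Task

The kitchen scale is lying face down because its flat battery has to be changed: take the red cake tester out of the wooden tool stand, push its pin into the drawer's square recess to press the orange release button right down, and keep it held down while you push the battery drawer out as far as it goes. Press gently, the catch is only plastic, and do not shove the scale along the worktop; then put the tester back upright in its own hole in the stand and leave everything else where it is.

Things in the scene. Friction and masses are not known exactly. Their poses are not given: they have to be found in the camera images.
- scale: Kitchen scale face down, loose on the worktop, about 0.8 kg: steel weighing plate 165 x 220 x 3 mm below, white plastic base over it (155 x 205 mm), its underside plane 27 mm up; four black rubber feet stand 5 mm above that. Origin: centre of its lowest face; z up. The battery drawer is in the middle of the long edge on its own -x side and slides out towards its own -x.
- recess (a point): Point fixed on the scale, in its underside plane, over the middle of the drawer's recess while the drawer is shut. Axes as the scale's. The recess is a square shaft, 12 x 12 mm, with the orange button (11.4 mm square) at its bottom. Models differ: the button's face lies anywhere from 7.5 to 13.5 mm below this point, and this depth is not measured.
- slot_mouth (a point): Point fixed on the scale, middle of the drawer slot's mouth, at the base's edge in the underside plane, 14 mm to -x of the recess point. The dark grey drawer is 39 mm wide; its 28 mm long front block fills the slot here, top 1 to 7 mm below the plane. The button: 3 N starts it, 8 N takes it right down, 4 mm, to a hard stop; the drawer is free while it is over 3 mm down.
- drawer (a joint): How far the drawer, with recess and button, has slid out along the scale's -x, m: 0 shut, 0.028 fully out at its stop. Sliding friction about 2 N; stays where left. Latched, it has 1 mm of play. If the button comes up early, the drawer locks again on a second catch tooth after about 11 mm. Over 15 N of the tester on the scale or its drawer breaks the plastic catch.
- tester_grip (a point): Centre of the red handle of the cake tester, which stands upright in one of the stand's three holes. Handle 18 x 18 mm, 50 mm tall, flat sides along this point's x and y; z up along the tool. The round steel pin, 4 mm thick, points down along -z, its rounded tip 89 mm below this point; it is 60 mm long below an 18 x 18 x 4 mm steel collar that rests on the stand. 90 g.
- tester_tip (a point): The tip of the tester's pin, 89 mm below the centre of its handle.
- tester: The cake tester as a whole; origin at the tip of its pin, z up along the tool.
- stand: Fixed beech block, 60 (x) x 180 (y) x 75 mm tall, origin at the centre of its underside. Three round vertical holes, 8 mm wide and 66 mm deep, in its top at y = -58, 0 and +58 mm on its centre line; each holds one tool, the tester being in any of them. The tester stands with its tip 15 mm above the worktop.
- ball_tool: Modelling tool with round brown wooden handle (14 mm) and steel ball on top, standing in another hole of the stand; origin at the tip of its pin. 110 mm long. Leave alone.
- icing_brush: Small brush with round blue handle (14 mm) and white head up, standing in another hole of the stand; origin at the tip of its pin. 110 mm long. Leave alone.
- fresh_cell: New coin cell lying on the worktop, 20 mm across, 4 mm thick. Leave alone.
- tin_a: Empty steel cake tin, 176 mm across, 72 mm high, at the left. Origin at the centre of its underside. Leave alone.
- tin_b: A second such tin, at the right. Leave alone.
- cocoa_jar: Brown jar with black cap, 80 mm across, 120 mm high, at the left. Leave alone.
- spatula: Red spatula with a wooden handle lying at the near left. Leave alone.

How it is judged:
On the way, in this order (a step that is already met when the one before it is completed fails the run):
1. the cake tester is drawn out of the stand (height (world z) of tester_tip above 0.08 m), for 0.1 s.
2. the drawer is pushed out to within 3 mm of its stop with the tester still pressing in it (value of joint drawer above 0.025 m and contact force between tester and scale above 3 N), for 0.05 s.
At the end, for the whole second after the job is handed in: The battery drawer is out to within 3 mm of its stop, the scale lies within 20 mm of where it was, and the cake tester stands at rest, upright within 0.1 rad, back down in the hole it came from (tip within 8 mm and handle within 10 mm of their start) (value of joint drawer above 0.025 m and distance of tester_tip from where it was at the start of the episode below 0.008 m and distance of tester_grip from where it was at the start of the episode below 0.01 m and angle between tester's own z axis and vertical below 0.1 rad and linear speed of each of tester, scale below 0.02 m/s and distance of recess from where it was at the start of the episode below 0.02 m); the robot touches nothing.
It fails at once if the tester bears on the scale or its drawer with more than 15 N (contact force between tester and scale above 15 N).
It fails at once if the scale is shoved more than 20 mm (distance of recess from where it was at the start of the episode above 0.02 m).
It fails at once if another tool in the stand is pulled out, knocked or tilted (distance of any of ball_tool, icing_brush from where it was at the start of the episode above 0.02 m or angle between any of ball_tool, icing_brush's own z axis and vertical above 0.3 rad).
It fails at once if a bystander on the worktop is moved more than 30 mm (distance of any of fresh_cell, tin_a, tin_b, cocoa_jar, spatula from where it was at the start of the episode above 0.03 m).
It also fails if it takes over 72 s, if anything falls off the work surface, if the arm or the gripper's body presses on something with over 40 N, if the wrist force passes 120 N, or if a joint passes its speed limit or range.

## Robot

A 7-joint arm with a two-finger parallel gripper is mounted at the origin on the work surface. World frame = base frame: x ahead of the robot, y to its left, z up, the work surface at z = 0. Lengths are in m, angles in rad, forces in N, time in s.
With the tool pointing down it reaches from about 0.425 to 0.925 m from the base axis. Payload 6.8 kg.
Tool frame: the origin (TCP) lies at the very end of the fingers, on their centre line; the grasp point (between the pads) lies 19 mm behind it; z points along the fingers, y is the line along which they close (so a half turn about z gives the same grasp; the last joint's range is limited). The gripper opens to 85 mm and grips with 20 to 120 N. Pads are 22 mm wide; open, the fingers measure 114 mm over their backs; the gripper's body (76 mm by 85 mm) begins 54 mm behind the grasp point. The pads swing forward as they close: fully open they stand 13 mm farther back than shut.
Start: joints at [-1.263, 0.477, 0.022, 1.555, -0.011, 1.109, -0.083], TCP at [0.273, 0.618, 0.231] pointing down, gripper open.
Joint ranges: [-2.96, 2.96], [-0.34, 2.1], [-1.41, 1.46], [0.24, 2.44], [-1.37, 4.51], [0.17, 1.92], [-2.96, 2.96]. Speed limits (rad/s): [2.39, 2.39, 3.14, 3.14, 3.14, 3.14, 3.14].

## Interface

Orientations are given as a unit quaternion [w, x, y, z].
In Python, from workcell import ctrl, kin, state, vision, job_done gives the robot as it stands. Calls block until the motion is done:
- ctrl.move_pose(position, orientation): joint-space move of the TCP to a pose.
- ctrl.line_to(position, orientation=None, max_speed=0.15, stop_force=None): straight line of the TCP; orientation=None keeps the orientation; max_speed is the mean speed in m/s. With stop_force (N) it stops when the force on the tool has changed by that much, and returns True; else False.
- ctrl.movej(angles): joint-space move.
- ctrl.ungrasp() and ctrl.close(squeeze=None): open the fingers fully, or close them until they stop; squeeze is the grip in N (None keeps the last).
- ctrl.wait(seconds).
- kin.inverse_kinematics(position, orientation): joint angles nearest the present ones, or None.
- state(): the state.
- vision.snapshot(name): name is "side" or "top"; returns the picture (420x560x3 uint8, red, green, blue); there is no depth.
- vision.camera_model(name): a dict with "mtx" (3x3 intrinsics, pixels), "distortion" ([k1, k2, p1, p2, k3] as OpenCV has them; the pictures are not rectified), "extrinsics" (4x4, takes a point from world to camera coordinates). Camera axes: x right, y down, z forward; pixel columns grow to the right and rows downward; lengths in m; the calibration is good to about 2 mm. A picture is of the moment at which its call begins. camera_model takes no time and is no camera call.
A pose or a line that the arm cannot do raises ctrl.IKError and nothing moves.
- job_done(): hands the job in; it is judged then, once.
Trained networks look in the newest picture that a camera, given by its name, has taken for a name from the list of things; names that differ only in an ending like _2 or _b are one class to them, and where a whole thing is asked for, a point or a joint stands for the part that bears it (a point fixed in the world has none). Each returns a list of dicts, best first, with "score" (0 to 1); they miss things now and then, are a little off and sometimes report something else, mostly with a low value. They report only what shows in the picture. A call takes as long as a camera call.
- vision.find_in(camera, query): "extent" ([left, top, right, bottom] in pixels, round what is visible of it).
- vision.pinpoint(camera, query): "uv" ([column, row] in pixels: a listed point, or the origin of a listed thing).
The state is a dict: "t": time; "joints": joint angles; "qd": joint speeds; "effort": joint torques, N m; "eef_pos": TCP position; "orientation": TCP orientation; "ft_force": force on the tool from outside, world axes, zero at the start; "torque": the same for the moment, N m; "finger_gap": finger opening in m; "gripper_force": force on a finger pad.
Only numpy, scipy, OpenCV 4.12 (cv2) and the standard library are available. Lean on these libraries where they do the work, as an engineer would, in place of code of your own. Each camera call takes 0.05 s, during which the arm holds its last target. There are 200 camera calls.

## Working session

There is one attempt and no reset: what is moved stays moved. The work goes in short steps, each a Python script; the robot and the scene stay as the last script left them, time stands still between calls to the robot, and variables do not carry over. Pictures are saved under pics/ and viewed, at most 10 in all, crops included, and the job is handed in when it is done.

```bash
mkdir -p pics; ls
python3 - <<'E'
from workcell import ctrl,kin,state,vision
import cv2,numpy as np
for c in("top","side"):
    im=vision.snapshot(c); cv2.imwrite(f"pics/{c}0.png",im[:,:,::-1])
    m=vision.camera_model(c); print(c,np.round(m["mtx"],1).tolist(),np.round(m["distortion"],3),np.round(m["extrinsics"],3).tolist())
    for q in("recess","slot_mouth","tester_grip","tester_tip","stand","scale","ball_tool","icing_brush","fresh_cell","tin_a","cocoa_jar"):
        print(q,[(np.round(d["uv"],1).tolist(),round(d["score"],2)) for d in vision.pinpoint(c,q)[:3]])
s=state();print(s)
E
```

```text
pics
top [[506.4, 0.0, 281.1], [0.0, 506.4, 207.3], [0.0, 0.0, 1.0]] [-0.036  0.     0.     0.     0.   ] [[-0.028, -1.0, -0.006, -0.031], [-0.996, 0.028, -0.083, 0.475], [0.083, 0.003, -0.997, 1.661], [0.0, 0.0, 0.0, 1.0]]
recess [([322.5, 184.5], 0.74), ([189.5, 207.7], 0.48), ([173.6, 216.1], 0.46)]
slot_mouth [([323.3, 186.9], 0.9)]
tester_grip [([182.1, 206.5], 0.6), ([207.2, 207.1], 0.47)]
tester_tip [([326.9, 186.4], 0.36)]
stand [([191.0, 210.0], 0.86)]
scale [([313.1, 165.0], 0.89)]
ball_tool [([171.6, 215.1], 0.47), ([321.3, 182.9], 0.22)]
icing_brush [([207.0, 205.2], 0.61), ([321.3, 184.0], 0.45)]
fresh_cell [([388.9, 218.5], 0.45)]
tin_a [([124.7, 174.4], 0.83), ([431.1, 191.8], 0.65)]
cocoa_jar [([184.8, 208.2], 0.74), ([122.4, 223.6], 0.66)]
side [[401.7, 0.0, 284.7], [0.0, 401.7, 208.1], [0.0, 0.0, 1.0]] [-0.033  0.     0.     0.     0.   ] [[0.895, -0.445, -0.021, -0.431], [-0.256, -0.475, -0.842, 0.163], [0.365, 0.759, -0.539, 1.057], [0.0, 0.0, 0.0, 1.0]]
recess [([196.3, 192.8], 0.67), ([258.7, 156.4], 0.66), ([332.9, 243.1], 0.59)]
slot_mouth [([336.2, 241.9], 0.
[... 354 characters left out ...]
532,  0.47699009,  0.02238256,  1.55541046, -0.01148703,
        1.10930412, -0.08310276]), 'qd': array([-6.64013645e-04, -1.08477505e-03,  2.07246045e-03, -2.88780840e-04,
       -5.70067073e-05,  1.05714392e-03,  8.72916262e-04]), 'effort': array([ 3.18519633e-04, -5.96326411e+01,  1.60656933e+00, -2.81545007e+01,
        1.25757640e-02,  1.63508786e-03,  4.53080432e-06]), 'eef_pos': array([0.27264599, 0.61749697, 0.23130979]), 'orientation': array([-3.98097540e-06,  2.06412287e-01,  9.78465108e-01,  8.76405358e-06]), 'ft_force': array([-0.10233536, -0.18098515,  0.083263  ]), 'torque': array([ 0.06589463,  0.0275446 , -0.01311562]), 'gripper_force': 0.0, 'finger_gap': 0.08580672746098815}
```

Run:
```python
import cv2
a=cv2.imread("pics/top0.png")[120:270,130:400];cv2.imwrite("pics/topc.png",cv2.resize(a,(800,444),interpolation=cv2.INTER_CUBIC))
```

```text
(no output)
```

View pics/topc.png

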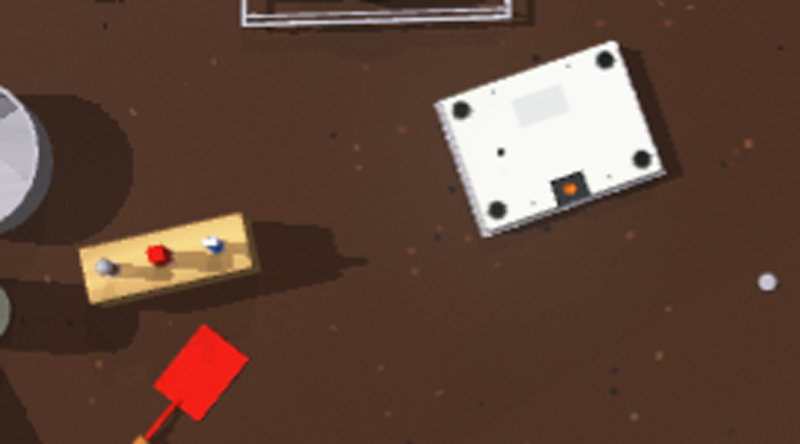

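View pics/side0.png

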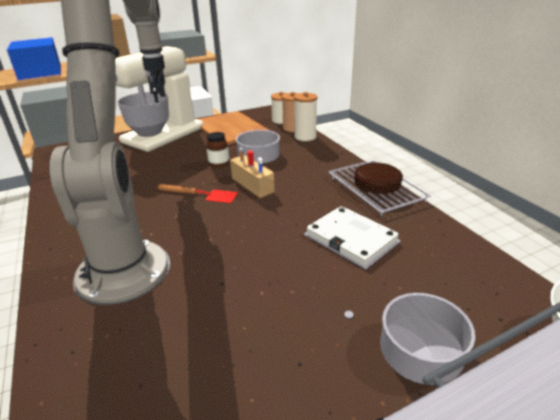

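```bash
cat > h.py <<'E'
from workcell import ctrl,kin,state,vision,job_done
import cv2,numpy as np
from scipy.spatial.transform import Rotation as R
def ray(c,uv):
    m=vision.camera_model(c);E=np.array(m["extrinsics"])
    p=cv2.undistortPoints(np.array(uv,float).reshape(-1,1,2),np.array(m["mtx"]),np.array(m["distortion"])).reshape(-1,2)
    d=np.c_[p,np.ones(len(p))]@E[:3,:3]; return -E[:3,:3].T@E[:3,3],d
def back(c,uv,z):
    o,d=ray(c,uv); return (o+d*((z-o[2])/d[:,2])[:,None])[:,:2]
def proj(c,P):
    m=vision.camera_model(c);E=np.array(m["extrinsics"])
    return cv2.projectPoints(np.array(P,float).reshape(-1,1,3),cv2.Rodrigues(E[:3,:3])[0],E[:3,3],np.array(m["mtx"]),np.array(m["distortion"]))[0].reshape(-1,2)
def quat(yaw): # tool down; tool y axis along world direction yaw
    y=np.array([np.cos(yaw),np.sin(yaw),0]);z=np.array([0,0,-1.]);x=np.cross(y,z)
    q=R.from_matrix(np.c_[x,y,z]).as_quat(); return q[[3,0,1,2]]
E
python3 - <<'E'
from h import *
def comp(im,mask,box):
    m=np.zeros(mask.shape,np.uint8);l,t,r,b=box;m[t:b,l:r]=mask[t:b,l:r];return m
top=cv2.imread("pics/top0.png").astype(int);side=cv2.imread("pics/side0.png").astype(int)
def blob(im,f,box,name):
    B,G,Rr=im[...,0],im[...,1],im[...,2]
    m=comp(im,f(B,G,Rr).astype(np.uint8),box);n,l,s,c=cv2.connectedComponentsWithStats(m)
    i=1+np.argmax(s[1:,4]);print(name,np.round(c[i],2),s[i].tolist());return (l==i).astype(np.uint8),c[i]
white=lambda B,G,r:(B>200)&(G>200)&(r>200)
red=lambda B,G,r:(r>120)&(G<70)&(B<70)
orange=lambda B,G,r:(r>150)&(G>60)&(B<90)&(r-B>100)
wood=lambda B,G,r:(r>150)&(G>110)&(B<175)&(r-B>40)
m,_=blob(top,white,(260,125,370,210),"base")
cs,_=cv2.findContours(m,0,cv2.CHAIN_APPROX_NONE);P=back("top",cs[0].reshape(-1,2),.027)
for q in [cv2.minAreaRect(P.astype(np.float32)*1000)]:print("base rect",q,cv2.boxPoints(q).round(1).tolist())
_,o=blob(top,orange,(300,170,340,200),"orange");print(back("top",o,.027),back("top",o,.017))
_,o2=blob(side,orange,(320,225,350,260),"orange side");print(back("side",o2,.027),back("side",o2,.017))
_,t=blob(top,red,(170,195,200,215),"tester");print("handle top",back("top",t,.129),back("top",t,.12))
_,t2=blob(side,red,(240,145,262,170),"tester side");print("handle c",back("side",t2,.104))
m,_=blob(top,wood,(150,185,225,230),"stand")
cs,_=cv2.findContours(m,0,cv2.CHAIN_APPROX_NONE);P=back("top",cs[0].reshape(-1,2),.075)
q=cv2.minAreaRect(P.astype(np.float32)*1000);print(q)
a=cv2.imread("pics/side0.png")
out=np.hstack([cv2.resize(a[140:200,220:285],(390,360),interpolation=2),cv2.resize(a[205:270,300:370],(388,360),interpolation=2)])
cv2.imwrite("pics/sidec.png",out)
E
```

```text
base [314.84 164.68] [279, 134, 74, 63, 2612]
base rect ((610.3475341796875, -159.80482482910156), (154.86260986328125, 212.777099609375), 17.892187118530273) [[504.0, -82.4000015258789], [569.2999877929688, -284.79998779296875], [716.7000122070312, -237.3000030517578], [651.2999877929688, -34.79999923706055]]
orange [321.89 183.11] [320, 182, 4, 3, 9]
[[ 0.55034107 -0.18159484]] [[ 0.55163822 -0.18238559]]Traceback (most recent call last):
  File "<stdin>", line 17, in <module>
  File "<stdin>", line 8, in blob
    return _wrapfunc(a, 'argmax', axis=axis, out=out, **kwds)
    return bound(*args, **kwds)
ValueError: attempt to get argmax of an empty sequence
```

Run:
```python
from h import *
top=cv2.imread("pics/top0.png").astype(int);side=cv2.imread("pics/side0.png").astype(int)
def wc(im,w,box):
    l,t,r,b=box;s=w(im[t:b,l:r,0],im[t:b,l:r,1],im[t:b,l:r,2]).clip(0);v,u=np.mgrid[t:b,l:r];return np.array([(u*s).sum(),(v*s).sum()])/s.sum(),s.sum()
red=lambda B,G,r:np.where((r-G>60)&(r-B>60),r-np.maximum(G,B)-60,0)
t,_=wc(top,red,(172,195,194,216));print(t,"handle top",back("top",t,.129),"grip",back("top",t,.115))
t2,_=wc(side,red,(240,145,262,170));print(t2,"c",back("side",t2,.106))
o,_=wc(top,red,(310,174,335,194));print("orange",o,back("top",o,.015))
m=np.zeros(top.shape[:2],np.uint8);l,tt,r,b=150,185,225,230
m[tt:b,l:r]=((top[...,2]>140)&(top[...,1]>90)&(top[...,2]-top[...,0]>50))[tt:b,l:r]
n,L,s,c=cv2.connectedComponentsWithStats(m);i=1+np.argmax(s[1:,4])
cs,_=cv2.findContours((L==i).astype(np.uint8),0,cv2.CHAIN_APPROX_NONE);P=back("top",cs[0].reshape(-1,2),.075)
print(cv2.minAreaRect(P.astype(np.float32)*1000))
for x in back("top",[[165.1,210.1],[201.9,202.4]],.12):print("tools",x)
a=cv2.imread("pics/side0.png")
cv2.imwrite("pics/sidec.png",np.hstack([cv2.resize(a[140:200,220:285],(390,360),interpolation=2),cv2.resize(a[205:270,300:370],(388,360),interpolation=2)]))
```

```text
[182.21548662 205.42671087] handle top [[0.47974109 0.26291076]] grip [[0.48104403 0.26570685]]
[250.11812462 156.67059062] c [[0.48372928 0.26572643]]
orange [321.98826291 183.20187793] [[ 0.55158281 -0.18286496]]
((480.1437072753906, 263.5350341796875), (62.0063591003418, 182.10836791992188), 11.286346435546875)
tools [0.46743259 0.31863123]
tools [0.48832347 0.20282126]
```

View pics/sidec.png

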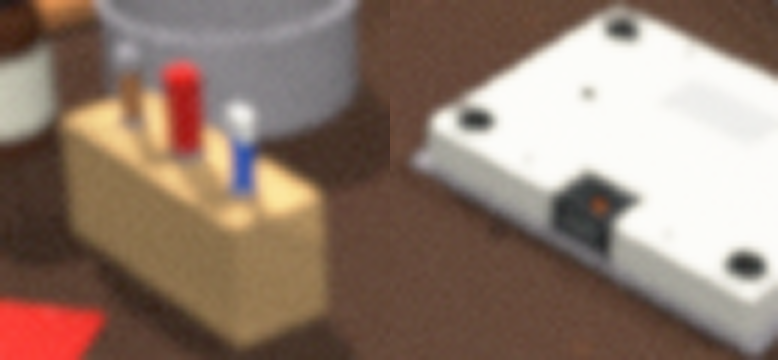

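Run:
```python
from h import *
p=np.array([.4805,.2642]);best=None
for k in(0,np.pi):
    q=quat(np.radians(11.3)+k);j=kin.inverse_kinematics([*p,.19],q)
    qs=quat(np.radians(17.9)+k);j2=kin.inverse_kinematics([.55,-.18,.15],qs)
    print(k,None if j is None else j.round(2),None if j2 is None else j2.round(2))
    if j is not None and (best is None or abs(j[6])<abs(best[1][6])):best=(k,j)
k=best[0];q=quat(np.radians(11.3)+k)
ctrl.move_pose([*p,.20],q)
print(ctrl.line_to([*p,.088],max_speed=.08,stop_force=8),state()["eef_pos"])
ctrl.close(squeeze=50);s=state();print(s["t"],s["finger_gap"],s["gripper_force"],s["ft_force"],s["eef_pos"],k)
im=vision.snapshot("side");cv2.imwrite("pics/g.png",cv2.resize(im[100:210,190:320],(780,660))[:600,:,::-1])
```

```text
0 [-0.89  0.32  0.34  1.92 -0.13  0.92 -0.29] [-0.44  0.56  0.89  1.91 -0.54  0.93  1.03]
3.141592653589793 [-0.39  0.33 -0.27  1.89  0.11  0.94  2.62] [-0.62  0.81  1.27  1.92 -0.88  1.12 -1.81]
False [0.48083263 0.26439409 0.08847744]
4.8917 0.017360047415539297 51.92696392536163 [0.05911457 0.54346941 0.80880076] [0.4806405  0.26428567 0.08811626] 0
```

View pics/g.png

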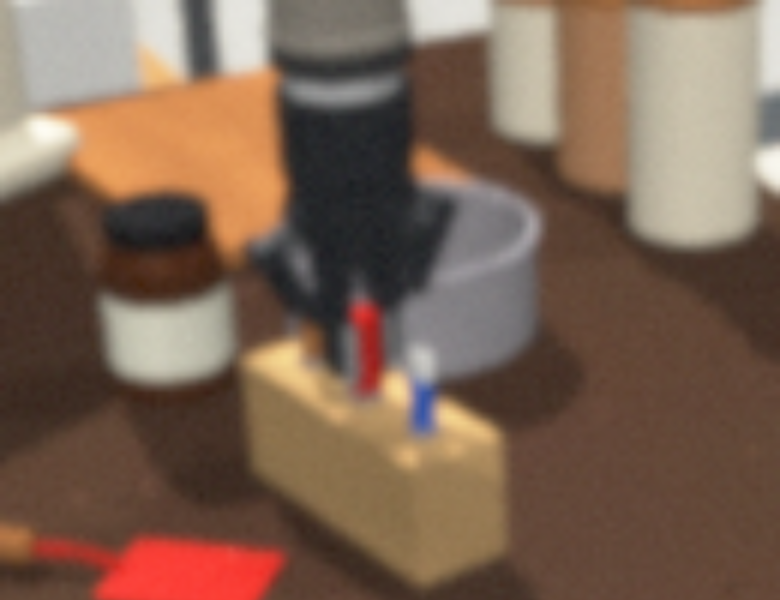

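Run:
```python
from h import *
s=state();g=s["eef_pos"];np.save("g.npy",np.r_[g,s["orientation"]])
ctrl.line_to([g[0],g[1],.27],max_speed=.1)
s=state();print(s["t"],s["finger_gap"],s["ft_force"])
qs=quat(np.radians(17.9))
ctrl.move_pose([.5505,-.1815,.27],qs)
ctrl.line_to([.5505,-.1815,.073+.050],max_speed=.1)
ctrl.wait(.3);s=state();print(s["t"],s["finger_gap"],s["ft_force"],s["eef_pos"])
im=vision.snapshot("side");cv2.imwrite("pics/s1.png",cv2.resize(im[165:265,285:415],(780,600),interpolation=2)[:,:,::-1])
print(vision.pinpoint("side","tester_tip"),proj("side",[[.5505,-.1815,.05],[.5505,-.1815,.027],[.5505,-.1815,.139]]))
```

```text
6.9083 0.01756361243136645 [-0.34424332 -0.90933159 -0.87995388]
10.475 0.017306978358281353 [ 0.33862485  0.39109154 -1.14095346] [ 0.55061238 -0.18149158  0.12319357]
[{'uv': [335.9, 236.1], 'score': 0.56}] [[336.62489899 232.36141311]
 [336.21194157 239.11979532]
 [338.30526615 204.68895107]]
```

View pics/s1.png

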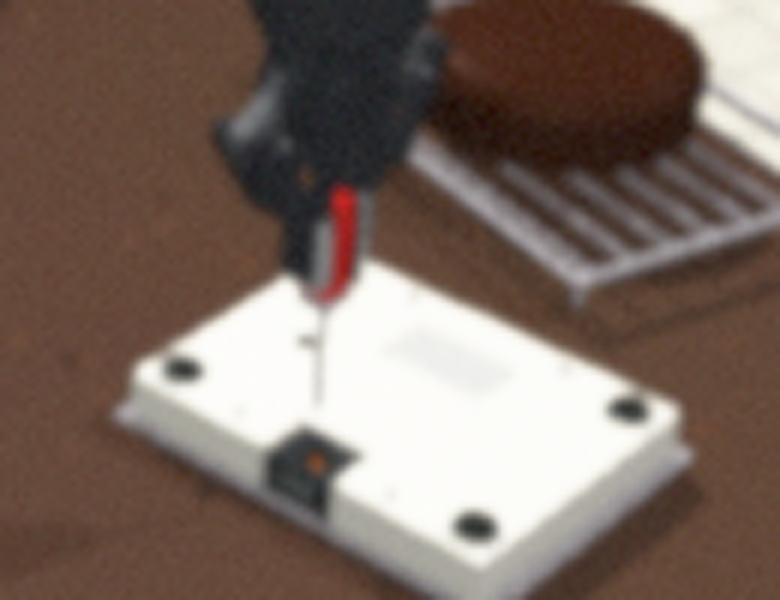

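Run:
```python
from h import *
p=[.5505,-.1815]
ctrl.line_to([*p,.073+.031],max_speed=.05);ctrl.wait(.2)
f=np.mean([state()["ft_force"] for _ in range(5)],0);np.save("f0.npy",f)
r=ctrl.line_to([*p,.073+.010],max_speed=.008,stop_force=2.5)
s=state();print(r,s["t"],s["eef_pos"],s["eef_pos"][2]-.073,s["ft_force"]-f,f)
ctrl.wait(.3);s=state();print(s["eef_pos"],s["ft_force"]-f)
```

```text
True 13.1 [ 0.55033214 -0.18148683  0.08783689] 0.014836889742015288 [ 0.06498119 -0.42549212  2.56401183] [ 0.47446578  0.11792487 -1.10865109]
[ 0.55020828 -0.18140656  0.0876359 ] [ 0.10260028 -0.64352815  2.9870696 ]
```

Run:
```python
from h import *
f=np.load("f0.npy")
s=state();e=s["eef_pos"]
r=ctrl.line_to([*e[:2],e[2]-.0055],max_speed=.004,stop_force=6.3)
s=state();print(r,s["t"],s["eef_pos"]-e,s["ft_force"]-f)
ctrl.wait(.3);s=state();print(s["eef_pos"]-e,s["ft_force"]-f)
```

```text
True 14.6833 [ 0.00019176 -0.00038251 -0.00474271] [-1.82153982 -0.29065864  8.81101184]
[ 0.00020157 -0.00034729 -0.00466438] [-0.98854171 -0.25940814  7.35585394]
```

Run:
```python
from h import *
f=np.load("f0.npy")
for i in range(3):
    s=state();e=s["eef_pos"]
    if s["ft_force"][2]-f[2]>9.3:break
    r=ctrl.line_to([*e[:2],e[2]-.0004],max_speed=.003,stop_force=3)
    ctrl.wait(.3);s=state();print(r,s["eef_pos"]-e,s["eef_pos"][2],s["ft_force"]-f)
```

```text
False [-1.91639511e-04 -1.01686546e-05 -1.34791792e-04] 0.08283673065455838 [-0.27542491  0.85217093  8.50414797]
False [-3.43507866e-05  2.62079142e-05 -7.00199504e-05] 0.082766710704148 [-0.22378143  0.3129229   9.07013568]
False [-6.00993202e-05  1.46632275e-06 -5.03953310e-05] 0.08271631537314418 [-1.09486677  0.33742632  9.77387415]
```

```bash
cat > push.py <<'E'
from h import *
import sys
f=np.load("f0.npy");a=np.radians(17.9);d=-np.array([np.cos(a),np.sin(a)])
p0=np.array([.5502,-.1815]);z=float(sys.argv[1])
for L in map(float,sys.argv[2:]):
    r=ctrl.line_to([*(p0+d*L*1e-3),z],max_speed=.008,stop_force=3.5)
    s=state();F=s["ft_force"]-f;e=s["eef_pos"]
    print(L,r,"t%.1f"%s["t"],"along %.1f lat %.1f z%.2f"%((e[:2]-p0)@d*1e3,(e[:2]-p0)@[-d[1],d[0]]*1e3,e[2]*1e3),F.round(1),"n%.1f"%np.linalg.norm(F))
    if r or not 7.5<F[2]<12:break
E
python3 push.py .08237 3 6 9
```

```text
3.0 False t17.3 along 2.3 lat 0.1 z82.86 [0.4 0.4 8.5] n8.5
6.0 False t17.9 along 5.3 lat 0.1 z82.86 [0.8 0.6 7.8] n7.8
9.0 False t18.4 along 8.3 lat 0.1 z82.83 [2.1 1.1 8.8] n9.1
```

```bash
python3 push.py .0822 12 15 18 21 24 27
```

```text
12.0 False t18.9 along 11.3 lat 0.1 z82.69 [ 0.4 -0.4  9. ] n9.0
15.0 False t19.4 along 14.3 lat 0.1 z82.69 [0.6 0.7 8.3] n8.4
18.0 False t20.0 along 17.3 lat 0.1 z82.66 [1.2 0.3 8. ] n8.1
21.0 False t20.5 along 20.3 lat 0.1 z82.64 [0.6 0.5 7.9] n8.0
24.0 False t21.0 along 23.3 lat 0.1 z82.64 [1.2 0.3 8.4] n8.5
27.0 False t21.5 along 26.4 lat 0.1 z82.63 [ 1.3 -0.2  8. ] n8.1
```

Run:
```python
from h import *
im=vision.snapshot("side");cv2.imwrite("pics/s2.png",cv2.resize(im[165:265,285:415],(780,600),interpolation=2)[:,:,::-1])
```

```text
(no output)
```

View pics/s2.png

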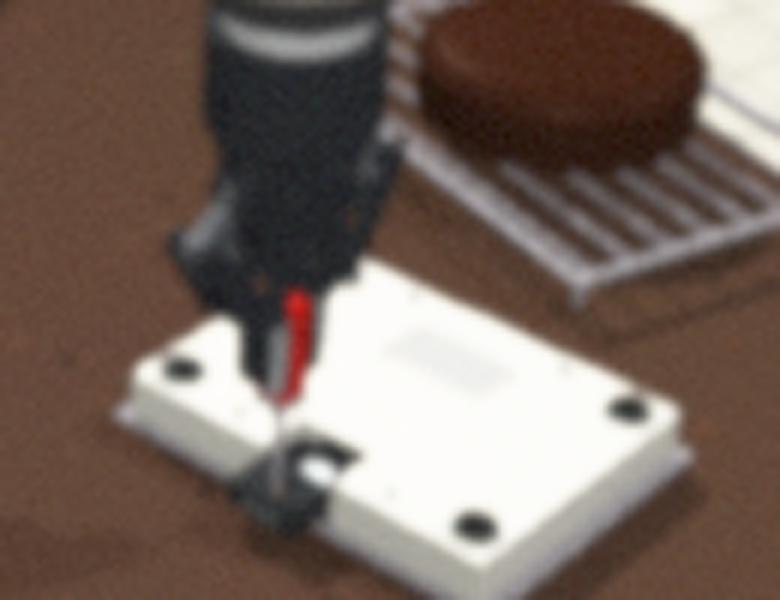

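The drawer is sliding out: the battery shows at (318,468) in the crop. The feet and base are in the same pixels as before, so the scale hasn't moved. I'll push on to the stop.

```bash
python3 push.py .0821 29 30.5 32 33 34 35
```

```text
29.0 False t22.0 along 28.3 lat 0.1 z82.53 [0.5 0.2 8.5] n8.5
30.5 False t22.3 along 28.9 lat 0.0 z82.74 [2.7 1.  7.5] n8.0
```

```bash
python3 push.py .0819 31.2
python3 - <<'E'
from h import *
f=np.load("f0.npy")
for i in range(3):
    ctrl.wait(.1);s=state();print(s["eef_pos"],(s["ft_force"]-f).round(1))
E
```

```text
31.2 False t22.6 along 29.0 lat 0.1 z82.70 [2.8 1.7 7.8] n8.5
[ 0.52258097 -0.19054652  0.08267123] [3.7 1.5 7.6]
[ 0.52260323 -0.19053907  0.08270542] [3.3 2.9 7.1]
[ 0.52258618 -0.19054315  0.08268503] [3.8 0.8 6.9]
```

Run:
```python
from h import *
f=np.load("f0.npy");s=state();e=s["eef_pos"]
ctrl.line_to([*e[:2],e[2]],max_speed=.01)
ctrl.line_to([*e[:2],e[2]+.012],max_speed=.02)
ctrl.line_to([*e[:2],.27],max_speed=.1)
g=np.load("g.npy")
ctrl.move_pose([g[0],g[1],.27],g[3:])
ctrl.line_to([g[0],g[1],.185],max_speed=.1)
ctrl.wait(.3);s=state();print(s["t"],s["finger_gap"],s["eef_pos"]-g[:3],(s["ft_force"]-f).round(1))
top=vision.snapshot("top");im=vision.snapshot("side")
A=cv2.resize(top[150:210,270:370],(780,468),interpolation=2)[:, :400];B=cv2.resize(im[110:200,205:290],(400,468),interpolation=2)
cv2.imwrite("pics/s3.png",np.hstack([A,B])[:,:,::-1])
tp=[g[0],g[1],.185-.073];print(vision.pinpoint("side","tester_tip")[:1],proj("side",[tp,[g[0],g[1],.075]]))
```

```text
28.8667 0.017441344148162886 [0.00015262 0.00019325 0.09724866] [-1.4 -0.1 -0.2]
[] [[249.3293483  155.4258815 ]
 [250.05037814 165.15233026]]
```

View pics/s3.png

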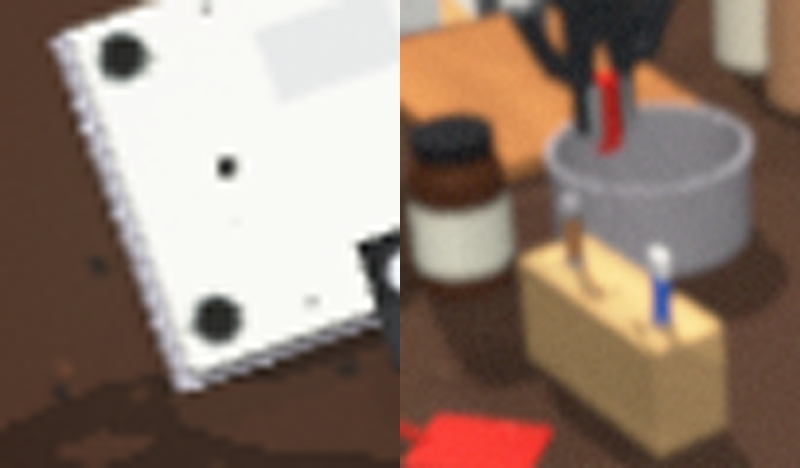

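Run:
```python
from h import *
g=np.load("g.npy");f=state()["ft_force"]
ctrl.line_to([g[0],g[1],.155],max_speed=.08)
r=ctrl.line_to([g[0],g[1],.135],max_speed=.02,stop_force=4)
s=state();print(r,s["t"],s["eef_pos"]-g[:3],(s["ft_force"]-f).round(1))
if not r:
    r=ctrl.line_to([g[0],g[1],g[2]-.001],max_speed=.03,stop_force=5)
    s=state();print(r,s["t"],s["eef_pos"]-g[:3],(s["ft_force"]-f).round(1))
im=vision.snapshot("side");top=vision.snapshot("top")
A=cv2.resize(top[150:210,290:341],(400,468),interpolation=2);B=cv2.resize(im[110:200,205:290],(400,468),interpolation=2)
cv2.imwrite("pics/s4.png",np.hstack([A,B])[:,:,::-1])
```

```text
False 30.6917 [1.11656924e-04 4.13946281e-05 4.70167699e-02] [-0.1 -0.6 -0.2]
True 32.1583 [-2.34004061e-05 -2.38388287e-05 -4.55631159e-05] [ 0.3 -1.4  5.7]
```

View pics/s4.png

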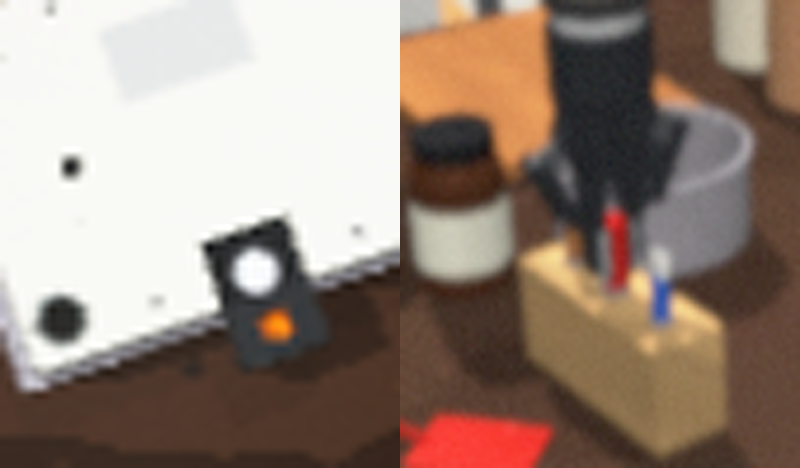

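Run:
```python
from h import *
o=back("top",[[321.99,183.2],[325.2,191.7]],.015);print("drawer mm",np.linalg.norm(o[1]-o[0])*1e3)
g=np.load("g.npy")
ctrl.ungrasp();ctrl.wait(.3);ctrl.line_to([g[0],g[1],.27],max_speed=.08);ctrl.wait(.5)
im=vision.snapshot("side");cv2.imwrite("pics/s5.png",cv2.resize(im[110:200,205:290],(560,600),interpolation=2)[:,:,::-1])
print(state()["t"])
```

```text
drawer mm 30.45037115914739
36.2083
```

View pics/s5.png

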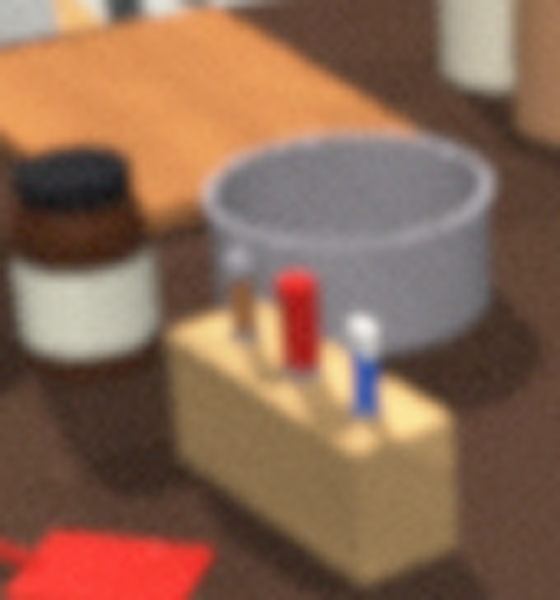

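The tester is upright in the middle hole at crop (298,325), and the ball tool and icing brush on either side haven't moved.

```bash
python3 -c "
from workcell import job_done;print(job_done())"
```

```text
the job is handed in; nothing more can be done
None
```

The job is handed in at about 36 s of the 72 s allowed: the battery drawer is fully out, the scale has not visibly moved, the tester is back upright in its own hole, and the highest force I read while pressing was about 10 N; no verdict came back.

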